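# Fit a clean filter cassette in the bench dust extractor

## Robot

A 6-joint arm with a two-finger parallel gripper is mounted at the origin on the work surface. World frame = base frame: x ahead of the robot, y to its left, z up, the work surface at z = 0. Lengths are in mm, angles in rad, forces in N, time in s.
With the tool pointing down it reaches from about 350 to 875 mm from the base axis. Payload 4.2 kg.
Tool frame: the origin (TCP) lies midway between the tips of the shut fingers; the grasp point (between the pads) lies 19 mm behind it; x points along the fingers, y is the direction in which the jaws open and shut, and the axes are right-handed (so a half turn about x gives the same grasp; the last joint's range is limited). The gripper opens to 85 mm and grips with 20 to 120 N. Pads are 22 mm wide; open, the fingers measure 114 mm over their backs; the gripper's body (76 mm by 85 mm) begins 54 mm behind the grasp point. The pads swing forward as they close: fully open they stand 13 mm farther back than shut.
Start: joints at [1.556, 0.385, 0.008, 0, -1.194, -0.259], TCP at [168.963, 601.707, 231.312] pointing down, gripper open.
Joint ranges: [-3.14, 3.14], [-1.21, 2.06], [-1.07, 1.41], [-3.16, 2.05], [-2.99, -0.16], [-3.1, 3.1]. Speed limits (rad/s): [2.79, 2.79, 3.14, 3.14, 3.14, 3.14].

## Interface

Orientations are given as a unit quaternion [x, y, z, w].
In Python, from bench import readout, imaging, arm gives the robot as it stands.
- The arm moves only by the tool arm_command, never from a script. Its argument "increments" is a list of rows, each a list of 3 entries, a list of its own where there are three numbers: the turn, a rotation vector about the world's x, y, z in degrees, then the shift along the world's x, y, z in mm, then the closure, from 0 (fully open) to 1 (shut). In form: [[[ax, ay, az], [tx, ty, tz], fingers], ...]. A call has exactly 5 rows; each row is the pose to reach, as a shift and turn from the pose measured when the call began; what a row does not reach only later rows make up. A row lasts 1/10 s, in which the tool goes at most 50 mm and 8.59 degrees, less where a joint would pass 70% of its speed; a pose out of reach is approached as far as the arm can. A call with a gripper value outside its range is refused whole. The fingers move at their own pace and stop on an object; the grip force is fixed at half the most. Time passes only in rows, so rows that repeat a pose let the fingers close, or fill a call up. It gives the time, the measured TCP pose, the force and the opening at its end, in the units of the state.
- readout.read_state(): the state, without advancing time (a new reading comes with each control period).
- imaging.get_image(name): name is "scene" or "top" or "wrist"; returns (picture, depth): 384x512x3 uint8, blue, green, red; 384x512 float32, mm along the optical axis (not along the pixel's ray), 0 where there is no reading.
- imaging.camera_info(name): a dict with "vfov" (degrees; the focal length in pixels is half the picture's height over the tangent of half this angle, whatever the lens; pixels are square), "cx", "cy" (the principal point, pixels), "eye" and "rotation" of the camera in the world; the wrist camera has in their place "T_tool_cam" (4x4, takes a point from camera to tool coordinates, whose origin is the TCP and whose axes are the tool frame's). Camera axes: x right, y down, z forward; pixel columns grow to the right and rows downward; lengths in mm; the calibration is good to about 2 mm. A picture is of the moment at which its call begins: read the wrist's pose just before it. camera_info takes no time and is no camera call.
- arm.job_done(): hands the job in, once; it reports no verdict.
The state is a dict: "clock": time; "joints": joint angles; "joint_vel": joint speeds; "joint_efforts": joint torques, N m; "position": TCP position; "ee_rot": TCP orientation; "contact_force": force on the tool from outside, world axes, zero at the start; "wrist_torque": the same for the moment, N m; "gripper_width": finger opening in mm.
Only numpy, scipy, OpenCV 4.12 (cv2) and the standard library are available. Lean on these libraries where they do the work, as an engineer would, in place of code of your own. Each camera call takes 0.05 s, during which the arm holds its last target. There are 200 camera calls.

## Task

Put the clean yellow filter cassette into the blue dust extractor: push the white sloping flap in near its upper edge until its spring catch lets go and it pops ajar, then swing it right down until it lies open towards the robot. Thread the cassette's two holes over the two steel pins inside, let it lie flat and fully down on its seat, and leave the flap open. Leave the dirty brown cassette and the wooden offcut where they are.

Things in the scene. Friction and masses are not known exactly. Their poses are not given: they have to be found in the camera images.
- extractor: Blue bench dust extractor, fixed to the bench, 300 mm deep (x -120 to +180), 260 mm wide (y), flat top 150 mm high behind x +45, black vent cap at x +120 up to 165 mm. Origin: at bench level on its centre line; -x is the front (flap side), y runs along the hinge, z up. The front part is a chamber under the sloping white flap.
- seat (a point): Midway between the pins on the chamber's flat seat: extractor frame x -45, y 0, z +34 mm, same axes. Two steel pins, 10 mm thick, round tips, stand at y -65 and +65 from it, 36 mm tall. Chamber: 232 mm wide (y), front wall at extractor x -100, 58 mm high, rear wall x +5, 98 mm high; side walls follow the shut flap's slope, up to 152 mm high at x +40.
- flap (a joint): Flap angle, rad: 0 shut and caught, grows as it opens; -0.05 pushed fully in, 2.60 lying level, open to the front, on its stop. Pushed in to about -0.04 (6 mm at the red dot, 5 to 8 N) its catch trips; when the push is withdrawn a spring lifts it to about 0.3 and holds it. It does not catch again. Swing it from there past upright (1.03); then it falls open by itself within 3 s, damped.
- flap_hinge (a point): Middle of the flap's hinge line, along the extractor's y: extractor frame x -100, y 0, z +60 mm. Moves with the flap: x from the hinge up the flap to its free edge, z out of its outer face. Shut, the flap slopes up and back from the hinge at 0.54 rad above level.
- flap_press (a point): Red dot on the flap's outer face, where it is pushed: 145 mm from the hinge, midway across. Axes as flap_hinge's.
- flap_edge (a point): Middle of the flap's free (upper) edge, mid-thickness, 165 mm from the hinge. The flap is a white panel 8 mm thick, 222 mm wide, 0.25 kg; on its inner face, 145 mm from the hinge and 80 to 94 mm to +y, stands a black striker 24 mm tall. Axes as flap_hinge's.
- filter: Clean filter cassette, yellow frame with white pleats and black grip rib; 80 mm (x) x 170 mm (y) x 12 mm plate, 0.22 kg. Origin: centre of the underside, z up. Two through holes of 13 mm at y -65 and +65. On top, in the middle, a rib 44 mm long (x), 22 mm wide (y), from 12 to 42 mm above the underside, to grip across y. Either way round fits.
- old_filter: Dirty cassette of the same shape in dark brown with a grey rib, lying on the bench; leave alone.
- offcut: Brown wooden offcut 160 x 70 x 22 mm; leave alone.
Not all that is in view belongs to the job. What is meant by the filter is not purple, and is the larger of those in its own colour.

How it is judged:
By the outcome, as a careful person would: the job done as asked, in the order asked, and still so for the second after the job is handed in, with the robot touching nothing.
It also fails if it takes over 72 s, if anything falls off the work surface, if the arm or the gripper's body presses on something with over 40 N, if the wrist force passes 120 N, or if a joint passes its speed limit or range.

## Working session

There is one attempt and no reset: what is moved stays moved. The work goes in short steps, Python scripts to look and compute and a tool call to move; the robot and the scene stay as the last step left them, time stands still between calls to the robot, and variables do not carry over. Pictures are saved under pics/ and viewed, about 8 in all and at most 12, crops included, and the job is handed in when it is done.

Besides the shell and the picture viewer there is one more tool, called as name(argument=value, ...), one argument or row to a line, values as JSON. arm_command: Moves the arm, as the interface text tells. Its arguments: {"type":"object","properties":{"increments":{"type":"array","items":{"type":"array"}}},"required":["increments"]}

```bash
mkdir -p pics
cat > h.py <<'E'
import numpy as np, cv2
from bench import readout, imaging, arm
from scipy.spatial.transform import Rotation as R
def cam(name):
    s=readout.read_state(); im,d=imaging.get_image(name); c=imaging.camera_info(name)
    f=im.shape[0]/2/np.tan(np.radians(c['vfov'])/2)
    if 'eye' in c: Rm=np.array(c['rotation']);e=np.array(c['eye'])
    else:
        T=np.array(c['T_tool_cam']);Rt=R.from_quat(s['ee_rot']).as_matrix()
        Rm=Rt@T[:3,:3]; e=Rt@T[:3,3]+np.array(s['position'])
    v,u=np.mgrid[:im.shape[0],:im.shape[1]]
    P=np.stack([(u-c['cx'])/f*d,(v-c['cy'])/f*d,d],-1)@Rm.T+e
    return im,d,P
E
python3 - <<'E'
from h import *
for n in('scene','top'):
    im,d,P=cam(n); cv2.imwrite(f'pics/{n}0.png',im); np.savez(f'{n}0.npz',im=im,d=d,P=P)
    c=imaging.camera_info(n);print(n,{k:np.round(v,3).tolist() for k,v in c.items() if not isinstance(v,str)}, [k for k in c if isinstance(c[k],str)])
print(imaging.camera_info('wrist'))
s=readout.read_state();print(s)
E
```

```text
Traceback (most recent call last):
  File "h.py", line 12, in cam
    P=np.stack([(u-c['cx'])/f*d,(v-c['cy'])/f*d,d],-1)@Rm.T+e
      ~~~~~~~~~~~~~~~~~~~~~~~~~~~~~~~~~~~~~~~~~~~~~~~~^~~~~
ValueError: matmul: Input operand 1 has a mismatch in its core dimension 0, with gufunc signature (n?,k),(k,m?)->(n?,m?) (size 4 is different from 3)
```

```bash
sed -i "s/Rm=np.array(c\['rotation'\])/Rm=R.from_quat(c['rotation']).as_matrix()/" h.py
python3 - <<'E'
from h import *
for n in('scene','top'):
    im,d,P=cam(n); cv2.imwrite(f'pics/{n}0.png',im); np.savez(f'{n}0.npz',im=im,d=d,P=P)
    print(n,imaging.camera_info(n))
print(imaging.camera_info('wrist'))
s=readout.read_state();print(s)
E
```

```text
scene {'vfov': 54.00299464605923, 'cx': 257.3288377433284, 'cy': 197.53637290259815, 'eye': array([1208.83116316, -293.18255278,  808.68904173]), 'rotation': array([ 0.75187899,  0.51295065, -0.23642702, -0.34009099])}
top {'vfov': 47.18479613736295, 'cx': 247.0316652419188, 'cy': 199.03444012045367, 'eye': array([ 182.30324842,    9.24280629, 1551.19229702]), 'rotation': array([-0.69254622,  0.71291539, -0.08028244,  0.07540634])}
{'vfov': 60.40989902662503, 'cx': 255.67432349772255, 'cy': 190.92228293046796, 'T_tool_cam': array([[-1.22689746e-03, -3.08907917e-01,  9.51091159e-01,
        -1.42813730e+02],
       [ 9.99998923e-01, -1.14513614e-03,  9.18055547e-04,
        -4.73512096e-01],
       [ 8.05534234e-04,  9.51091261e-01,  3.08908990e-01,
        -7.97690445e+01],
       [ 0.00000000e+00,  0.00000000e+00,  0.00000000e+00,
         1.00000000e+00]])}
{'clock': 0.15, 'joints': array([ 1.55558498e+00,  3.85344745e-01,  6.93000775e-03, -3.37769174e-04,
       -1.19400105e+00, -2.58605727e-01]), 'joint_vel': array([-0.0006574 , -0.00363693,  0.00399498,  0.00257701, -0.00014823,
        0.00103085]), 'joint_efforts': array([ 2.13997824e-03, -3.92678833e+01,  1.88584810e+01,  4.18847993e+00,
       -3.35816367e-03,  6.07032824e-07]), 'position': array([168.87212075, 601.29094908, 230.49241963]), 'ee_rot': array([-0.70044321,  0.0971322 ,  0.70052457,  0.09596859]), 'contact_force': array([-0.58696762, -0.08477987,  0.42653622]), 'wrist_torque': array([ 0.00520184,  0.00742815, -0.03926179]), 'gripper_width': 85.5737091070893}
```

View pics/scene0.png

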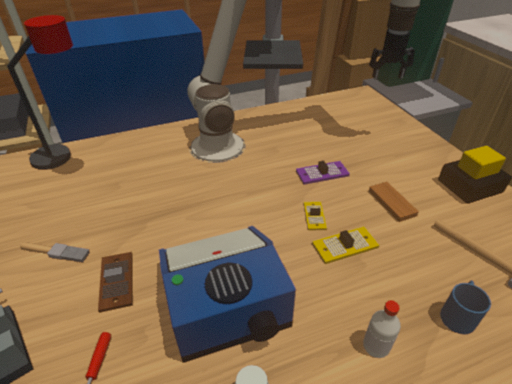

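View pics/top0.png

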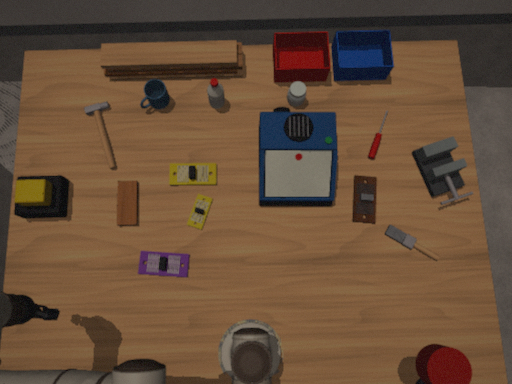

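Run:
```python
from h import *
for n in('top','scene'):
    z=np.load(n+'0.npz'); im=z['im'];P=z['P'];hsv=cv2.cvtColor(im,cv2.COLOR_BGR2HSV).astype(int);H,S,V=hsv[...,0],hsv[...,1],hsv[...,2]
    v,u=np.mgrid[:384,:512]
    def comps(m,lab,box,minn=20):
        x0,x1,y0,y1=box; m=m&(u>x0)&(u<x1)&(v>y0)&(v<y1)
        k,l,st,ce=cv2.connectedComponentsWithStats(m.astype(np.uint8))
        for i in range(1,k):
            if st[i,4]>minn:
                q=P[l==i]; q=q[np.isfinite(q).all(1)]
                r=cv2.minAreaRect(q[:,:2].astype(np.float32))
                print(n,lab,st[i].tolist(),'med',np.median(q,0).round(1),'rect',np.round(r[0],1),np.round(r[1],1),round(r[2],1),'z',np.percentile(q[:,2],[2,98]).round())
    if n=='top':
        comps((H>20)&(H<35)&(S>120)&(V>80),'yellow',(160,230,150,240))
        comps((S<70)&(V>120),'flap',(255,345,140,210),300)
        comps(((H<8)|(H>172))&(S>150)&(V>80),'dot',(280,315,145,170),3)
        comps((H>100)&(H<125)&(S>120),'blue',(250,345,100,215),100)
        fm=(S<70)&(V>120)&(u>262)&(u<334)&(v>148)&(v<200)
    else:
        comps((H>20)&(H<35)&(S>120)&(V>80),'yellow',(300,385,195,265))
        comps(((H<8)|(H>172))&(S>150)&(V>80),'dot',(200,235,240,260),3)
        comps((S<70)&(V>120),'flap',(160,275,225,275),300)
        fm=(S<70)&(V>120)&(u>175)&(u<260)&(v>238)&(v<262)
    q=P[fm];
    for _ in range(3):
        c=q.mean(0);w,_,vt=np.linalg.svd(q-c,full_matrices=False);nn=vt[2]*np.sign(vt[2][2]);r=(q-c)@nn;q=q[abs(r)<2.5*r.std()]
    print('plane',c.round(1),nn.round(3),'slope',np.arctan2(np.hypot(*nn[:2]),nn[2]).round(3),'dir-up yaw',np.degrees(np.arctan2(-nn[1],-nn[0])).round(2),r.std())
    t=P[abs(P[...,2]-0)<15]; print('table z',np.median(t[:,2]))
```

```text
top yellow [169, 163, 48, 22, 576] med [624.7 183.4  11.2] rect [426.  149.4] [532.4 180.8] 11.1 z [-3. 19.]
top yellow [187, 194, 26, 36, 294] med [485.7 165.7   8. ] rect [357.4 123. ] [402.4 111.9] 17.5 z [-3. 15.]
top flap [266, 151, 65, 45, 2756] med [ 589.1 -175.4  112.7] rect [ 414.3 -148.5] [229.5 512.1] 79.9 z [ 73. 152.]
top dot [296, 154, 6, 6, 30] med [ 639.7 -181.1  143.5] rect [ 639.1 -181.9] [14.7 17.5] 9.7 z [137. 152.]
top blue [260, 110, 77, 92, 2875] med [ 695.8 -165.7  149.1] rect [ 493.1 -164.2] [275.9 656.2] 83.6 z [ 34. 158.]
plane [ 589.1 -178.2  112.2] [-0.517  0.018  0.856] slope 0.543 dir-up yaw -1.98 2.901915783771603
table z 0.22813432722364269
scene yellow [304, 201, 23, 29, 348] med [498.  165.8   8.3] rect [483.1 173.1] [ 59.3 134.9] 69.5 z [-0. 13.]
scene yellow [313, 226, 67, 37, 807] med [641.2 182.6  11.5] rect [853.4 -42.8] [171.9 852.3] 43.4 z [ 2. 16.]
scene dot [213, 251, 8, 3, 16] med [ 638.4 -177.3  142.2] rect [ 638.7 -177. ] [12.  15.6] 24.4 z [138. 146.]
scene flap [166, 228, 99, 43, 1978] med [ 604.7 -182.5  121.3] rect [ 865.4 -190.1] [231.2 697.2] 86.8 z [ 72. 151.]
plane [ 604.5 -180.6  121. ] [-0.509  0.016  0.861] slope 0.535 dir-up yaw -1.84 0.8086836991752463
table z 0.007109714622913543
```

Run:
```python
from h import *
s=readout.read_state();M=R.from_quat(s['ee_rot']).as_matrix();print(M.round(3))
z=np.load('top0.npz'); im=z['im'];P=z['P'];d=z['d'];hsv=cv2.cvtColor(im,cv2.COLOR_BGR2HSV).astype(int);H,S,V=hsv[...,0],hsv[...,1],hsv[...,2]
v,u=np.mgrid[:384,:512]
for lab,m in (('filter',(H>20)&(H<35)&(S>120)&(V>80)&(u>165)&(u<222)&(v>158)&(v<190)),('blue',(H>100)&(H<125)&(S>120)&(u>250)&(u<345)&(v>100)&(v<215)&(P[...,2]>30)),('flap',(S<70)&(V>120)&(u>262)&(u<336)&(v>148)&(v<200)),('old',(abs(P[...,2]-14)<8)&(u>350)&(u<380)&(v>170)&(v<226))):
    q=P[m&(d>100)];r=cv2.minAreaRect(q[:,:2].astype(np.float32));print(lab,len(q),np.round(r[0],1),np.round(r[1],1),round(r[2],1))
```

```text
[[-0.    -0.271 -0.963]
 [-0.002 -0.963  0.271]
 [-1.     0.002 -0.   ]]
filter 573 [630.5 190.3] [174.4  87.8] 89.4
blue 2839 [ 664.6 -182.3] [257.3 321.3] 87.9
flap 2747 [ 589.3 -179.9] [217.8 135.8] 87.8
old 923 [ 516.6 -432.2] [ 99. 196.] 83.9
```

arm_command(
  increments=[
    [[0, 0, 3.5], [118, -195, 10], 1],
    [[0, 0, 3.5], [118, -195, 10], 1],
    [[0, 0, 3.5], [118, -195, 10], 1],
    [[0, 0, 3.5], [118, -195, 10], 1],
    [[0, 0, 3.5], [118, -195, 10], 1],
  ],
)

```text
clock: 0.65
position: [287.7, 403.1, 240.6]
ee_rot: [-0.703, 0.077, 0.703, 0.075]
contact_force: [0.4, -0.3, 0.4]
gripper_width: 12.1
```

arm_command(
  increments=[
    [[0, 0, 3.5], [118, -195, 10], 1],
    [[0, 0, 3.5], [118, -195, 10], 1],
    [[0, 0, 3.5], [118, -195, 10], 1],
    [[0, 0, 3.5], [118, -195, 10], 1],
    [[0, 0, 3.5], [118, -195, 10], 1],
  ],
)

```text
clock: 1.15
position: [406.3, 205.5, 250.7]
ee_rot: [-0.705, 0.056, 0.705, 0.054]
contact_force: [1.3, 0.7, 0.6]
gripper_width: 0.1
```

arm_command(
  increments=[
    [[0, 0, 3.5], [118, -195, 5], 1],
    [[0, 0, 3.5], [118, -195, 5], 1],
    [[0, 0, 3.5], [118, -195, 5], 1],
    [[0, 0, 3.5], [118, -195, 5], 1],
    [[0, 0, 3.5], [118, -195, 5], 1],
  ],
)

```text
clock: 1.65
position: [525.3, 7.6, 255.4]
ee_rot: [-0.706, 0.035, 0.707, 0.033]
contact_force: [-0.0, 1.3, 0.7]
gripper_width: -0.2
```

arm_command(
  increments=[
    [[0, 0, 3.5], [118, -195, 5], 1],
    [[0, 0, 3.5], [118, -195, 5], 1],
    [[0, 0, 3.5], [118, -195, 5], 1],
    [[0, 0, 3.5], [118, -195, 5], 1],
    [[0, 0, 3.5], [118, -195, 5], 1],
  ],
)

```text
clock: 2.15
position: [644.1, -190.4, 259.2]
ee_rot: [-0.706, 0.014, 0.708, 0.012]
contact_force: [0.2, 0.2, 0.4]
gripper_width: -0.0
```

Run:
```python
from h import *
im,d,P=cam('wrist'); cv2.imwrite('pics/w1.png',im); np.savez('w1.npz',im=im,d=d,P=P)
hsv=cv2.cvtColor(im,cv2.COLOR_BGR2HSV).astype(int);H,S,V=hsv[...,0],hsv[...,1],hsv[...,2]
m=((H<8)|(H>172))&(S>150)&(V>80)&(d>100);print(m.sum(),np.median(P[m],0).round(1))
m=(S<60)&(V>120)&(d>100)&(P[...,2]>65)&(P[...,2]<150);q=P[m]
for _ in range(4):
    c=q.mean(0);n=np.linalg.svd(q-c,full_matrices=False)[2][2];n*=np.sign(n[2]);r=(q-c)@n;q=q[abs(r)<3*r.std()]
print('plane',c.round(1),n.round(4),np.arccos(n[2]),np.degrees(np.arctan2(-n[1],-n[0])))
r=cv2.minAreaRect(q[:,:2].astype(np.float32));print(r,np.percentile(q[:,2],[1,99]))
m=(H>100)&(H<125)&(S>120)&(abs(P[...,2]-150)<8);print('top z',np.median(P[m][:,2]),P[m].min(0))
```

```text
1428 [ 686.2 -462.3   23.9]
plane [ 604.1 -177.3  120.5] [-0.5138  0.018   0.8577] 0.5399575096417307 -2.0065977661111822
((586.9238891601562, -168.4324951171875), (239.4601287841797, 139.927490234375), 88.34972381591797) [ 73.09273646 149.66841418]
top z 150.06427602753558 [ 635.30963302 -312.70593645  142.04127785]
```

View pics/w1.png

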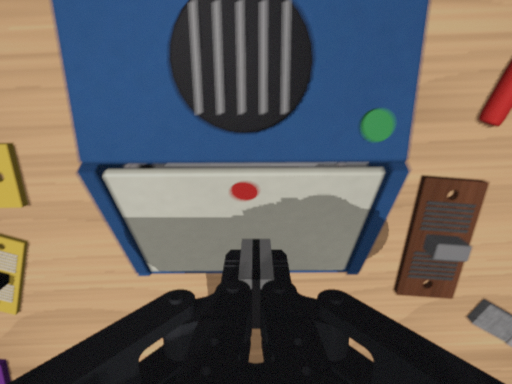

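Run:
```python
from h import *
z=np.load('w1.npz');im=z['im'];P=z['P'];d=z['d']
hsv=cv2.cvtColor(im,cv2.COLOR_BGR2HSV).astype(int);H,S,V=hsv[...,0],hsv[...,1],hsv[...,2]
v,u=np.mgrid[:384,:512]
m=((H<8)|(H>172))&(S>150)&(V>80)&(u>220)&(u<270)&(v>175)&(v<205);print('dot',np.median(P[m],0).round(1))
for row in (185,200,215,230,250):
    k=np.where((S[row]<60)&(V[row]>80)&(u[row]>95)&(u[row]<395)&(abs(P[row,:,2]-112)<42))[0]; a,b=P[row,k[0]+1],P[row,k[-1]-1]; print(row,k[0],k[-1],a.round(1),b.round(1),((a+b)/2).round(1),np.linalg.norm(a-b).round(1))
# top front edge of flat top at z150
for col in (110,160,330,390): 
    print(col,[P[r,col].round(1).tolist() for r in range(156,172,3)])
```

```text
dot [ 640.1 -180.9  143.1]
185 106 380 [650.4 -70.4 145.9] [ 637.7 -295.5  134. ] [ 644.  -183.   139.9] 225.8
200 114 373 [634.3 -70.5 137. ] [ 619.9 -294.9  122.1] [ 627.1 -182.7  129.6] 225.3
215 102 366 [616.2 -51.6 124.7] [ 600.1 -294.   109.2] [ 608.1 -172.8  116.9] 243.4
230 111 360 [595.6 -51.1 112.4] [ 724.2 -192.7  401.9] [ 659.9 -121.9  257.1] 347.0
250 122 351 [564.3 -49.5  93.8] [ 553.2 -286.9   91.3] [ 558.7 -168.2   92.5] 237.7
110 [[674.8, -78.9, 150.1], [672.4, -78.4, 149.8], [670.0, -77.8, 149.6], [661.1, -64.1, 120.4], [658.2, -63.2, 119.6], [662.3, -75.7, 147.7]]
160 [[673.5, -117.9, 151.1], [671.0, -117.3, 150.2], [668.2, -116.4, 148.3], [654.4, -101.2, 99.0], [651.4, -100.7, 98.5], [660.9, -115.4, 148.1]]
330 [[668.3, -249.2, 151.1], [665.7, -249.5, 150.2], [663.2, -249.7, 149.6], [648.2, -261.1, 99.5], [645.1, -261.3, 99.0], [655.7, -250.1, 148.9]]
390 [[666.3, -296.0, 150.3], [664.4, -295.4, 152.2], [660.9, -297.5, 147.8], [658.5, -297.5, 148.3], [656.7, -296.7, 150.7], [654.9, -296.0, 152.9]]
```

arm_command(
  increments=[
    [[0, 0, 0], [-14, 9, -50], 1],
    [[0, 0, 0], [-14, 9, -85], 1],
    [[0, 0, 0], [-14, 9, -105], 1],
    [[0, 0, 0], [-14, 9, -105], 1],
    [[0, 0, 0], [-14, 9, -105], 1],
  ],
)

```text
clock: 2.7
position: [631.9, -184.4, 154.0]
ee_rot: [-0.707, 0.016, 0.707, 0.012]
contact_force: [0.1, 0.4, 0.1]
gripper_width: 0.0
```

arm_command(
  increments=[
    [[0, 0, 0], [0, 0, -3], 1],
    [[0, 0, 0], [0, 0, -5], 1],
    [[0, 0, 0], [0, 0, -7], 1],
    [[0, 0, 0], [0, 0, -9], 1],
    [[0, 0, 0], [0, 0, -9], 1],
  ],
)

```text
clock: 3.2
position: [631.8, -184.3, 144.8]
ee_rot: [-0.706, 0.016, 0.707, 0.012]
contact_force: [-0.2, 0.2, -0.0]
gripper_width: -0.2
```

arm_command(
  increments=[
    [[0, 0, 0], [0, 0, -2], 1],
    [[0, 0, 0], [0, 0, -4], 1],
    [[0, 0, 0], [0, 0, -5], 1],
    [[0, 0, 0], [0, 0, -6], 1],
    [[0, 0, 0], [0, 0, -6], 1],
  ],
)

```text
clock: 3.7
position: [633.0, -184.4, 140.5]
ee_rot: [0.708, -0.016, -0.706, -0.012]
contact_force: [-0.6, 1.5, 6.1]
gripper_width: 0.1
```

arm_command(
  increments=[
    [[0, 0, 0], [-1, 0, -3], 1],
    [[0, 0, 0], [-1, 0, -5], 1],
    [[0, 0, 0], [-1, 0, -6], 1],
    [[0, 0, 0], [-1, 0, -7], 1],
    [[0, 0, 0], [-1, 0, -7], 1],
  ],
)

```text
clock: 4.2
position: [634.7, -184.6, 137.7]
ee_rot: [0.71, -0.016, -0.703, -0.011]
contact_force: [-0.6, 2.7, 11.7]
gripper_width: -0.0
```

arm_command(
  increments=[
    [[0, 0, 0], [-1, 0, -4], 1],
    [[0, 0, 0], [-1, 0, -6], 1],
    [[0, 0, 0], [-1, 0, -7], 1],
    [[0, 0, 0], [-1, 0, -7], 1],
    [[0, 0, 0], [-1, 0, -7], 1],
  ],
)

```text
clock: 4.7
position: [636.0, -184.7, 135.6]
ee_rot: [0.713, -0.016, -0.701, -0.009]
contact_force: [-2.1, 2.5, 15.3]
gripper_width: 0.0
```

Run:
```python
from h import *
s=readout.read_state();print(s['contact_force'],s['wrist_torque'],R.from_quat(s['ee_rot']).as_matrix().round(3))
```

```text
[-2.11792543  2.54234793 15.30544006] [0.95556368 0.47019583 0.08921657] [[ 0.017 -0.036 -0.999]
 [-0.01  -0.999  0.036]
 [-1.     0.009 -0.017]]
```

arm_command(
  increments=[
    [[0, 0, 0], [0, 0, 30], 1],
    [[0, 0, 0], [0, 0, 80], 1],
    [[0, 0, 0], [0, 0, 110], 1],
    [[0, 0, 0], [0, 0, 110], 1],
    [[0, 0, 0], [0, 0, 110], 1],
  ],
)

```text
clock: 5.2
position: [635.6, -184.5, 245.6]
ee_rot: [0.713, -0.016, -0.701, -0.01]
contact_force: [-0.8, 0.0, -1.2]
gripper_width: -0.1
```

Run:
```python
from h import *
im,d,P=cam('wrist'); cv2.imwrite('pics/w2.png',im); np.savez('w2.npz',im=im,d=d,P=P)
hsv=cv2.cvtColor(im,cv2.COLOR_BGR2HSV).astype(int);H,S,V=hsv[...,0],hsv[...,1],hsv[...,2]
m=(S<60)&(V>120)&(d>100)&(P[...,2]>65)&(P[...,2]<200)&(abs(P[...,1]+181)<95);q=P[m]
for _ in range(4):
    c=q.mean(0);n=np.linalg.svd(q-c,full_matrices=False)[2][2];n*=np.sign(n[2]);r=(q-c)@n;q=q[abs(r)<3*r.std()]
print('plane',c.round(1),n.round(4),np.arccos(n[2]),np.percentile(q,[1,99],axis=0))
s=readout.read_state();print(s['position'],R.from_quat(s['ee_rot']).as_matrix().round(3))
```

```text
plane [ 632.1 -181.5  139.8] [-0.2867  0.0123  0.9579] 0.2911003914124197 [[ 524.97101419 -273.91414077   78.62259357]
 [ 761.95978179  -88.23574889  186.59424497]]
[ 635.08599802 -184.41789791  244.20494162] [[ 0.015 -0.036 -0.999]
 [-0.009 -0.999  0.036]
 [-1.     0.008 -0.015]]
```

View pics/w2.png

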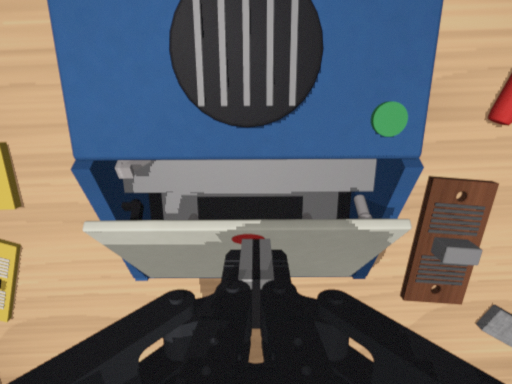

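arm_command(
  increments=[
    [[0, 0, 0], [20, 2, 0], 1],
    [[0, 0, 0], [21, 2, -40], 1],
    [[0, 0, 0], [21, 2, -70], 1],
    [[0, 0, 0], [21, 2, -80], 1],
    [[0, 0, 0], [21, 2, -80], 1],
  ],
)

```text
clock: 5.75
position: [654.5, -182.4, 161.0]
ee_rot: [0.71, -0.016, -0.704, -0.01]
contact_force: [0.6, -0.5, -0.3]
gripper_width: 0.2
```

arm_command(
  increments=[
    [[0, 0, 0], [-12, 0, 0], 1],
    [[0, 0, 0], [-24, 0, 2], 1],
    [[0, 0, 0], [-36, 0, 5], 1],
    [[0, 0, 0], [-48, 0, 8], 1],
    [[0, 0, 0], [-60, 0, 10], 1],
  ],
)

```text
clock: 6.25
position: [594.7, -182.5, 173.1]
ee_rot: [0.711, -0.016, -0.703, -0.01]
contact_force: [1.5, 1.3, 7.8]
gripper_width: -0.3
```

arm_command(
  increments=[
    [[0, 0, 0], [-12, 0, 2], 1],
    [[0, 0, 0], [-24, 0, 5], 1],
    [[0, 0, 0], [-36, 0, 8], 1],
    [[0, 0, 0], [-48, 0, 10], 1],
    [[0, 0, 0], [-60, 0, 12], 1],
  ],
)

```text
clock: 6.75
position: [533.7, -182.0, 186.3]
ee_rot: [0.712, -0.015, -0.702, -0.01]
contact_force: [0.5, 2.0, 1.7]
gripper_width: -0.1
```

arm_command(
  increments=[
    [[0, 0, 0], [-12, 0, 2], 1],
    [[0, 0, 0], [-24, 0, 4], 1],
    [[0, 0, 0], [-36, 0, 6], 1],
    [[0, 0, 0], [-48, 0, 8], 1],
    [[0, 0, 0], [-60, 0, 8], 1],
  ],
)

```text
clock: 7.25
position: [472.5, -182.1, 194.4]
ee_rot: [0.711, -0.016, -0.703, -0.01]
contact_force: [-0.6, -0.1, 0.2]
gripper_width: 0.3
```

arm_command(
  increments=[
    [[0.5, 0.9, 0], [0, 0, 50], 1],
    [[0.5, 0.9, 0], [50, 0, 70], 1],
    [[0.5, 0.9, 0], [100, 0, 70], 1],
    [[0.5, 0.9, 0], [120, 0, 70], 1],
    [[0.5, 0.9, 0], [120, 0, 70], 1],
  ],
)

```text
clock: 7.75
position: [594.2, -181.9, 262.5]
ee_rot: [-0.705, 0.012, 0.709, 0.013]
contact_force: [-1.3, 0.5, 0.3]
gripper_width: 0.0
```

Run:
```python
from h import *
im,d,P=cam('wrist'); cv2.imwrite('pics/w3.png',im); np.savez('w3.npz',im=im,d=d,P=P)
s=readout.read_state();print(s['position'],R.from_quat(s['ee_rot']).as_matrix().round(3),s['contact_force'])
```

```text
[ 592.57664503 -181.98332718  262.79615758] [[-0.006 -0.036 -0.999]
 [ 0.001 -0.999  0.036]
 [-1.    -0.     0.006]] [-0.23696106  0.51683747  0.04867776]
```

View pics/w3.png

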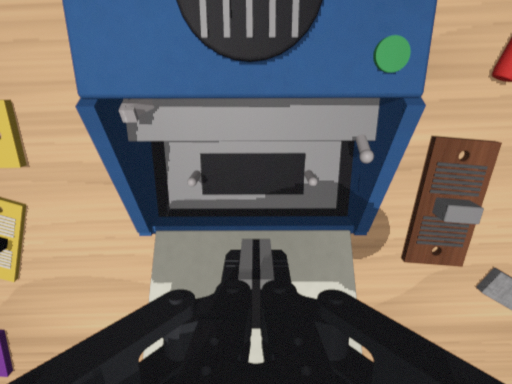

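Run:
```python
from h import *
z=np.load('w3.npz');im=z['im'];P=z['P'];d=z['d']
crop=cv2.resize(im[150:215,170:340],None,fx=4.5,fy=4.5,interpolation=cv2.INTER_CUBIC);cv2.imwrite('pics/w3c.png',crop)
for cu in(193,313):
  print([[int(x) for x in P[r,cu-10:cu+11,2]] for r in range(174,190,2)])
  w=P[172:192,cu-12:cu+13].reshape(-1,3); t=w[w[:,2]>62];print(len(t),t.mean(0).round(1),t[:,2].max())
s=P[190:196,200:300].reshape(-1,3);print('seat z',np.median(s[:,2]))
q=P[300:345,175:200].reshape(-1,3);print('flap z',np.median(q,0))
```

```text
[[33, 34, 33, 35, 33, 34, 33, 33, 53, 54, 54, 55, 53, 53, 50, 47, 43, 39, 33, 33, 35], [34, 34, 33, 33, 34, 33, 34, 62, 62, 62, 63, 61, 61, 56, 54, 50, 45, 34, 34, 35, 34], [34, 33, 34, 33, 32, 66, 67, 66, 67, 67, 65, 66, 64, 60, 58, 52, 32, 31, 34, 34, 33], [33, 33, 33, 33, 66, 69, 68, 69, 70, 69, 68, 68, 66, 64, 57, 33, 33, 33, 36, 35, 34], [34, 34, 35, 35, 68, 68, 69, 69, 69, 67, 69, 68, 67, 65, 32, 32, 33, 33, 33, 35, 35], [33, 34, 33, 33, 32, 66, 69, 69, 68, 68, 68, 66, 33, 33, 34, 34, 33, 32, 35, 34, 35], [33, 35, 33, 33, 34, 34, 34, 33, 35, 33, 34, 33, 34, 33, 33, 34, 33, 34, 35, 35, 34], [34, 34, 34, 33, 34, 34, 34, 33, 34, 34, 33, 34, 33, 34, 33, 34, 33, 34, 34, 34, 35]]
78 [ 579.8 -114.7   76.2] 404.93183720729166
[[34, 36, 43, 47, 51, 52, 54, 56, 57, 56, 55, 34, 33, 33, 33, 32, 34, 34, 34, 32, 34], [35, 34, 45, 52, 55, 58, 60, 63, 63, 65, 64, 64, 61, 35, 32, 33, 33, 36, 32, 34, 32], [34, 33, 34, 51, 58, 64, 65, 66, 67, 66, 68, 68, 67, 66, 33, 33, 34, 34, 32, 34, 34], [34, 34, 34, 34, 57, 65, 67, 68, 69, 70, 68, 69, 69, 66, 67, 33, 34, 33, 33, 34, 33], [35, 34, 35, 34, 35, 64, 68, 69, 69, 69, 69, 70, 69, 69, 35, 34, 33, 33, 32, 33, 34], [34, 35, 33, 34, 34, 34, 34, 68, 67, 67, 70, 68, 68, 32, 33, 33, 34, 35, 33, 33, 34], [34, 33, 33, 33, 33, 33, 34, 34, 32, 34, 34, 33, 35, 35, 35, 34, 34, 33, 33, 35, 32], [35, 34, 33, 33, 34, 34, 33, 34, 34, 35, 33, 34, 34, 33, 33, 33, 33, 33, 32, 33, 35]]
76 [ 574.3 -240.7   72.1] 404.93183720729166
seat z 34.592297208619414
flap z [ 604.50649762 -159.99429206  318.69540404]
```

View pics/w3c.png

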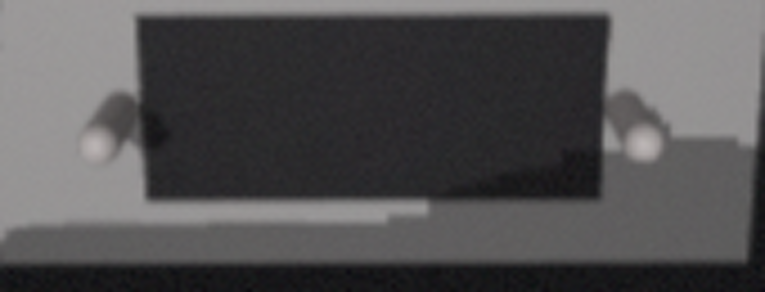

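arm_command(
  increments=[
    [[0, 0, 0], [25, 190, 0], 0],
    [[0, 0, 0], [25, 190, 0], 0],
    [[0, 0, 0], [25, 190, 0], 0],
    [[0, 0, 0], [25, 190, 0], 0],
    [[0, 0, 0], [25, 190, 0], 0],
  ],
)

```text
clock: 8.3
position: [616.5, 12.0, 262.7]
ee_rot: [-0.705, 0.01, 0.709, 0.011]
contact_force: [0.0, -0.1, -0.2]
gripper_width: 72.3
```

arm_command(
  increments=[
    [[0, 0, 0], [20, 185, -20], 0],
    [[0, 0, 0], [20, 185, -20], 0],
    [[0, 0, 0], [20, 185, -20], 0],
    [[0, 0, 0], [20, 185, -20], 0],
    [[0, 0, 0], [20, 185, -20], 0],
  ],
)

```text
clock: 8.8
position: [635.2, 200.3, 241.1]
ee_rot: [-0.704, 0.009, 0.71, 0.009]
contact_force: [-0.9, 0.1, -1.2]
gripper_width: 85.7
```

Run:
```python
from h import *
z=np.load('w3.npz');P=z['P'];C=[]
for cu in(193,313):
  w=P[172:192,cu-12:cu+13].reshape(-1,3); t=w[(w[:,2]>64)&(w[:,2]<73)];C.append(np.array(cv2.minEnclosingCircle(t[:,:2].astype(np.float32))[0]));print(len(t),t.mean(0).round(1),C[-1])
m=(C[0]+C[1])/2;e=C[0]-C[1];print('seat',m,np.hypot(*e),'yaw',np.degrees(np.arctan2(-e[0],e[1])))
im,d,P=cam('wrist'); cv2.imwrite('pics/w4.png',im); np.savez('w4.npz',im=im,d=d,P=P)
s=readout.read_state();print(s['position'],s['gripper_width'])
hsv=cv2.cvtColor(im,cv2.COLOR_BGR2HSV).astype(int);H,S,V=hsv[...,0],hsv[...,1],hsv[...,2]
box=(abs(P[...,0]-630)<70)&(abs(P[...,1]-190)<110)
m=box&(P[...,2]>8)&(P[...,2]<16);r=cv2.minAreaRect(P[m][:,:2].astype(np.float32));print('plate',m.sum(),r)
y=box&(H>20)&(H<35)&(S>120)&(V>60)&(P[...,2]>7)&(P[...,2]<17);print('yellow',y.sum(),cv2.minAreaRect(P[y][:,:2].astype(np.float32)))
k=box&(abs(P[...,2]-42)<4);print('rib',k.sum(),P[k].mean(0),cv2.minAreaRect(P[k][:,:2].astype(np.float32)))
```

```text
71 [ 577.1 -112.8   67.9] [ 576.52990723 -112.37084961]
73 [ 572.9 -241.5   67.8] [ 572.234375   -241.89778137]
seat [ 574.38214111 -177.13431549] 129.59813906444555 yaw -1.8994173442698004
[635.28323923 198.11324019 241.70420412] 85.21405246663642
plate 8972 ((628.030029296875, 191.84097290039062), (170.18350219726562, 80.59648895263672), 88.75453186035156)
yellow 5998 ((627.991455078125, 191.625244140625), (169.73773193359375, 80.601806640625), 88.72959899902344)
rib 824 [629.22898232 191.81494812  41.88742004] ((628.453369140625, 191.5232696533203), (21.66583251953125, 43.24143600463867), 88.40544128417969)
```

View pics/w4.png

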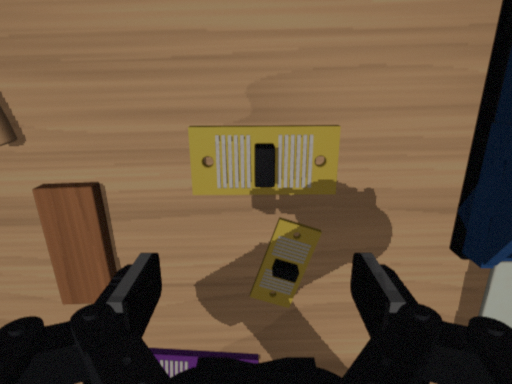

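arm_command(
  increments=[
    [[0, -0.5, 0], [-7, -6, -50], 0],
    [[0, -0.5, 0], [-7, -6, -100], 0],
    [[0, -0.5, 0], [-7, -6, -140], 0],
    [[0, -0.5, 0], [-7, -6, -170], 0],
    [[0, -0.5, 0], [-7, -6, -170], 0],
  ],
)

```text
clock: 9.35
position: [624.6, 188.4, 67.2]
ee_rot: [-0.703, 0.012, 0.711, 0.009]
contact_force: [-1.0, -0.8, 0.5]
gripper_width: 85.3
```

```bash
cat > st.py <<'E'
from h import *
s=readout.read_state();print(s['clock'],s['position'].round(1),R.from_quat(s['ee_rot']).as_matrix().round(4).tolist(),s['contact_force'].round(1),s['gripper_width'])
E
python3 st.py
```

```text
9.35 [624.6 188.4  67.2] [[-0.0102, -0.0304, -0.9995], [-0.0047, -0.9995, 0.0304], [-0.9999, 0.005, 0.0101]] [-1.  -0.8  0.5] 85.34967712725066
```

arm_command(
  increments=[
    [[0.3, -0.6, 0.4], [3.5, 3.3, -15], 0],
    [[0.3, -0.6, 0.4], [3.5, 3.3, -30], 0],
    [[0.3, -0.6, 0.4], [3.5, 3.3, -45], 0],
    [[0.3, -0.6, 0.4], [3.5, 3.3, -53], 0],
    [[0.3, -0.6, 0.4], [3.5, 3.3, -53], 0],
  ],
)

```text
clock: 9.85
position: [627.5, 191.2, 13.2]
ee_rot: [-0.706, 0.009, 0.708, 0.008]
contact_force: [1.0, 0.7, -0.1]
gripper_width: 85.5
```

```bash
python3 st.py
```

```text
9.85 [627.5 191.2  13.2] [[-0.0017, -0.0237, -0.9997], [-0.0005, -0.9997, 0.0237], [-1.0, 0.0006, 0.0017]] [ 1.   0.7 -0.1] 85.47383795486132
```

Close, then lift.

arm_command(
  increments=[
    [[0, 0, 0], [0, 0, 1], 1],
    [[0, 0, 0], [0, 0, 1], 1],
    [[0, 0, 0], [0, 0, 1], 1],
    [[0, 0, 0], [0, 0, 1], 1],
    [[0, 0, 0], [0, 0, 1], 1],
  ],
)

```text
clock: 10.35
position: [627.9, 191.6, 14.9]
ee_rot: [-0.707, 0.008, 0.707, 0.008]
contact_force: [0.3, 1.0, 0.7]
gripper_width: 20.7
```

arm_command(
  increments=[
    [[0, 0, 0], [0, 0, 0], 1],
    [[0, 0, 0], [0, 0, 15], 1],
    [[0, 0, 0], [0, 0, 50], 1],
    [[0, 0, 0], [0, 0, 100], 1],
    [[0, 0, 0], [0, 0, 140], 1],
  ],
)

```text
clock: 10.85
position: [628.0, 191.4, 157.9]
ee_rot: [0.707, -0.008, -0.707, -0.008]
contact_force: [1.9, 0.4, -2.4]
gripper_width: 21.4
```

arm_command(
  increments=[
    [[0, 0, 0], [0, 0, 30], 1],
    [[0, 0, 0], [0, 0, 30], 1],
    [[0, 0, 0], [0, 0, 30], 1],
    [[0, 0, 0], [0, 0, 30], 1],
    [[0, 0, 0], [0, 0, 30], 1],
  ],
)

```text
clock: 11.35
position: [627.0, 190.9, 185.6]
ee_rot: [-0.706, 0.009, 0.708, 0.008]
contact_force: [0.4, -0.3, -2.4]
gripper_width: 21.3
```

```bash
python3 - <<'E'
from h import *
im,d,P=cam('wrist'); cv2.imwrite('pics/w5.png',im); np.savez('w5.npz',im=im,d=d,P=P)
E
python3 st.py
```

```text
11.4 [627.2 191.  185.8] [[-0.0026, -0.0233, -0.9997], [-0.0015, -0.9997, 0.0233], [-1.0, 0.0016, 0.0026]] [-0.2  0.4 -2.5] 20.92563744798848
```

View pics/w5.png

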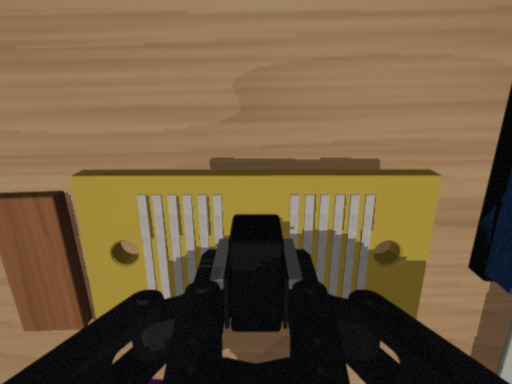

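Run:
```python
from h import *
z=np.load('w5.npz');P=z['P'];im=z['im'];d=z['d']
s=readout.read_state();T=imaging.camera_info('wrist')['T_tool_cam'];M=R.from_quat(s['ee_rot']).as_matrix();p=s['position'];eye=M@T[:3,3]+p
reg=np.zeros(d.shape,bool);reg[190:290,95:200]=1;reg[190:290,310:420]=1
q=P[reg&(d>100)];zt=np.median(q[:,2]);q=q[abs(q[:,2]-zt)<6]
A=np.c_[q[:,:2]-q[:,:2].mean(0),np.ones(len(q))];co=np.linalg.lstsq(A,q[:,2],rcond=None)[0];print('plate top z',zt,'slopes',co.round(4), 'underside rel TCP',co[2]-12-p[2])
C=[]
for cu in(124,386):
    sl=np.s_[225:278,cu-28:cu+29];Q=P[sl];m=(Q[...,2]<zt-3)
    k,l,st,ce=cv2.connectedComponentsWithStats(m.astype(np.uint8));i=1+np.argmax(st[1:,4]);w=Q[l==i]
    t=(zt-eye[2])/(w[:,2]-eye[2]);X=eye+(w-eye)*t[:,None]
    c=cv2.minEnclosingCircle(X[:,:2].astype(np.float32));C.append(X[:,:2].mean(0));print(st[i],X.mean(0).round(2),c)
m=(C[0]+C[1])/2;e=C[0]-C[1];print('centre',m,np.hypot(*e),'yaw',np.degrees(np.arctan2(-e[0],e[1])),'rel TCP',m-p[:2])
```

```text
plate top z 183.1627713520427 slopes [ 1.200000e-03 -3.000000e-03  1.831997e+02] underside rel TCP -14.602812540845122
[ 16  16  26  22 420] [630.06 255.24 183.16] ((629.63427734375, 255.4938201904297), 6.307260513305664)
[ 16  16  25  21 408] [626.98 127.07 183.16] ((627.0938720703125, 127.19082641601562), 6.2328009605407715)
centre [628.51647429 191.15310568] 128.20722477250433 yaw -1.377495631794244 rel TCP [1.2775787  0.14141034]
```

arm_command(
  increments=[
    [[0, 0, 0], [-63, -185, 64], 1],
    [[0, 0, 0], [-63, -185, 64], 1],
    [[0, 0, 0], [-63, -185, 64], 1],
    [[0, 0, 0], [-63, -185, 64], 1],
    [[0, 0, 0], [-63, -185, 64], 1],
  ],
)

```text
clock: 11.9
position: [563.0, 2.0, 251.7]
ee_rot: [-0.707, 0.01, 0.707, 0.009]
contact_force: [1.0, 1.0, -1.6]
gripper_width: 20.8
```

arm_command(
  increments=[
    [[0, 0, -0.5], [-63, -185, 0], 1],
    [[0, 0, -0.5], [-63, -185, 0], 1],
    [[0, 0, -0.5], [-63, -185, 0], 1],
    [[0, 0, -0.5], [-63, -185, 0], 1],
    [[0, 0, -0.5], [-63, -185, 0], 1],
  ],
)

```text
clock: 12.4
position: [497.6, -187.1, 250.8]
ee_rot: [-0.706, 0.016, 0.708, 0.014]
contact_force: [0.0, 0.7, -2.5]
gripper_width: 20.7
```

arm_command(
  increments=[
    [[0, 0, 0], [0, 0, 0], 1],
    [[0, 0, 0], [0, 0, 0], 1],
    [[0, 0, 0], [0, 0, 0], 1],
    [[0, 0, 0], [0, 0, 0], 1],
    [[0, 0, 0], [0, 0, 0], 1],
  ],
)

```text
clock: 12.9
position: [498.0, -186.2, 250.8]
ee_rot: [-0.706, 0.015, 0.708, 0.013]
contact_force: [-1.0, -0.3, -2.8]
gripper_width: 21.0
```

```bash
cat > pins.py <<'E'
from h import *
im,d,P=cam('wrist'); cv2.imwrite('pics/w6.png',im); np.savez('w6.npz',im=im,d=d,P=P)
C=[]
for g in([576.5,-112.4],[572.2,-241.9]):
    m=(np.hypot(P[...,0]-g[0],P[...,1]-g[1])<12)&(P[...,2]>64)&(P[...,2]<74); t=P[m]
    c=cv2.minEnclosingCircle(t[:,:2].astype(np.float32));print(len(t),t.mean(0).round(1),c);C.append(np.array(c[0]))
m=(C[0]+C[1])/2;e=C[0]-C[1];print('seat',m,np.hypot(*e),np.degrees(np.arctan2(-e[0],e[1])))
E
python3 pins.py;python3 st.py
```

```text
94 [ 576.2 -113.    68.2] ((576.1868286132812, -112.54301452636719), 4.852640628814697)
93 [ 572.  -241.6   68.4] ((571.84814453125, -242.16798400878906), 5.03233528137207)
seat [ 574.01748657 -177.35549927] 129.6975593173691 -1.917034332148225
12.95 [ 497.9 -186.3  250.8] [[-0.0039, -0.0411, -0.9991], [-0.0027, -0.9992, 0.0411], [-1.0, 0.0028, 0.0038]] [-0.2 -0.8 -3.5] 20.933884723569825
```

arm_command(
  increments=[
    [[0.1, -0.2, 0.4], [40, 5, 0], 1],
    [[0.1, -0.2, 0.4], [75, 9, -20], 1],
    [[0.1, -0.2, 0.4], [75, 9, -70], 1],
    [[0.1, -0.2, 0.4], [75, 9, -115], 1],
    [[0.1, -0.2, 0.4], [75, 9, -140], 1],
  ],
)

```text
clock: 13.45
position: [570.7, -176.4, 106.4]
ee_rot: [-0.704, 0.012, 0.71, 0.012]
contact_force: [-0.6, -1.4, -3.1]
gripper_width: 21.1
```

arm_command(
  increments=[
    [[0, 0, 0], [0, 0, 0], 1],
    [[0, 0, 0], [0, 0, 0], 1],
    [[0, 0, 0], [0, 0, 0], 1],
    [[0, 0, 0], [0, 0, 0], 1],
    [[0, 0, 0], [0, 0, 0], 1],
  ],
)

```text
clock: 13.95
position: [571.6, -176.5, 108.2]
ee_rot: [-0.706, 0.012, 0.708, 0.012]
contact_force: [0.4, 0.2, -2.0]
gripper_width: 21.3
```

```bash
python3 st.py
```

```text
13.95 [ 571.6 -176.5  108.2] [[-0.0039, -0.0341, -0.9994], [0.0001, -0.9994, 0.0341], [-1.0, 0.0, 0.0039]] [ 0.4  0.2 -2. ] 21.275357070638766
```

arm_command(
  increments=[
    [[0, -0.2, 0], [1.2, -0.9, -10], 1],
    [[0, -0.2, 0], [1.2, -0.9, -18], 1],
    [[0, -0.2, 0], [1.2, -0.9, -20], 1],
    [[0, -0.2, 0], [1.2, -0.9, -20], 1],
    [[0, -0.2, 0], [1.2, -0.9, -20], 1],
  ],
)

```text
clock: 14.45
position: [572.9, -177.5, 88.0]
ee_rot: [-0.707, 0.012, 0.707, 0.012]
contact_force: [-0.3, -0.3, -2.6]
gripper_width: 21.0
```

```bash
python3 - <<'E'
from h import *
im,d,P=cam('wrist');cv2.imwrite('pics/w7.png',np.vstack([cv2.resize(im[200:300,70:190],None,fx=5,fy=3,interpolation=cv2.INTER_CUBIC),cv2.resize(im[200:300,330:450],None,fx=5,fy=3,interpolation=cv2.INTER_CUBIC)]))
E
python3 st.py
```

```text
14.5 [ 573.  -177.5   88.2] [[-0.0002, -0.0339, -0.9994], [-0.0, -0.9994, 0.0339], [-1.0, 0.0, 0.0002]] [-0.4 -0.6 -1.7] 21.130200706922366
```

View pics/w7.png

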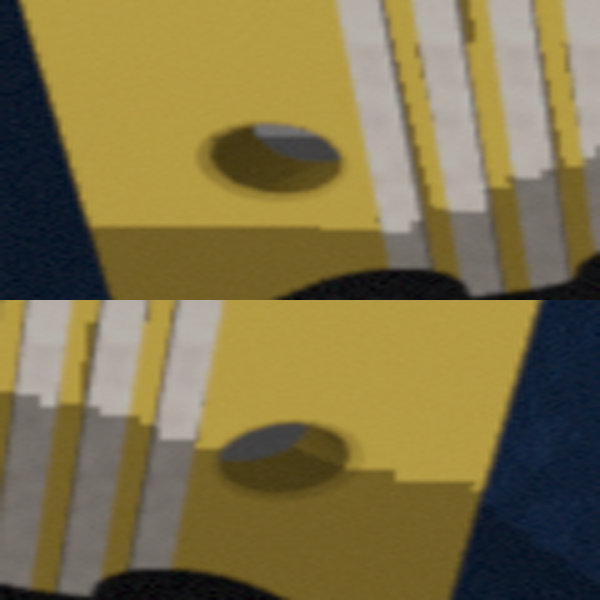

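arm_command(
  increments=[
    [[0, 0, 0], [0, 0, -3], 1],
    [[0, 0, 0], [0, 0, -6], 1],
    [[0, 0, 0], [0, 0, -9], 1],
    [[0, 0, 0], [0, 0, -11], 1],
    [[0, 0, 0], [0, 0, -11], 1],
  ],
)

```text
clock: 15.0
position: [572.7, -177.4, 76.7]
ee_rot: [-0.707, 0.012, 0.707, 0.012]
contact_force: [-0.1, -0.1, -3.5]
gripper_width: 20.7
```

```bash
python3 st.py
```

```text
15.0 [ 572.7 -177.4   76.7] [[-0.0012, -0.034, -0.9994], [0.0001, -0.9994, 0.034], [-1.0, -0.0, 0.0012]] [-0.1 -0.1 -3.5] 20.741571437201213
```

arm_command(
  increments=[
    [[0, 0, 0], [0.1, 0, -6], 1],
    [[0, 0, 0], [0.1, 0, -12], 1],
    [[0, 0, 0], [0.1, 0, -18], 1],
    [[0, 0, 0], [0.1, 0, -23], 1],
    [[0, 0, 0], [0.1, 0, -26], 1],
  ],
)

```text
clock: 15.5
position: [572.5, -177.4, 49.9]
ee_rot: [-0.706, 0.012, 0.708, 0.012]
contact_force: [-0.7, -0.5, -2.2]
gripper_width: 21.1
```

arm_command(
  increments=[
    [[0, 0, 0], [0, 0, -1], 1],
    [[0, 0, 0], [0, 0, -2], 1],
    [[0, 0, 0], [0, 0, -3], 1],
    [[0, 0, 0], [0, 0, -3], 1],
    [[0, 0, 0], [0, 0, -3], 1],
  ],
)

```text
clock: 16.0
position: [572.3, -177.4, 48.8]
ee_rot: [-0.706, 0.012, 0.708, 0.012]
contact_force: [-3.9, 2.3, 7.6]
gripper_width: 20.9
```

```bash
python3 st.py
```

```text
16.0 [ 572.3 -177.4   48.8] [[-0.002, -0.0336, -0.9994], [-0.0002, -0.9994, 0.0336], [-1.0, 0.0003, 0.002]] [-3.9  2.3  7.6] 20.926623141530143
```

arm_command(
  increments=[
    [[0, 0, 0], [0, 0, 1], 0],
    [[0, 0, 0], [0, 0, 1], 0],
    [[0, 0, 0], [0, 0, 1], 0],
    [[0, 0, 0], [0, 0, 1], 0],
    [[0, 0, 0], [0, 0, 1], 0],
  ],
)

```text
clock: 16.5
position: [572.4, -177.4, 49.6]
ee_rot: [-0.706, 0.012, 0.708, 0.012]
contact_force: [0.0, 0.1, -0.3]
gripper_width: 85.1
```

arm_command(
  increments=[
    [[0, 0, 0], [0, 0, 20], 0],
    [[0, 0, 0], [0, 0, 60], 0],
    [[0, 0, 0], [0, 0, 110], 0],
    [[0, 0, 0], [0, 0, 160], 0],
    [[0, 0, 0], [0, 0, 210], 0],
  ],
)

```text
clock: 17.0
position: [572.0, -177.4, 261.6]
ee_rot: [-0.706, 0.012, 0.708, 0.012]
contact_force: [1.0, 0.1, -0.5]
gripper_width: 85.4
```

arm_command(
  increments=[
    [[0, 0, 0], [0, 0, 0], 0],
    [[0, 0, 0], [0, 0, 0], 0],
    [[0, 0, 0], [0, 0, 0], 0],
    [[0, 0, 0], [0, 0, 0], 0],
    [[0, 0, 0], [0, 0, 0], 0],
  ],
)

```text
clock: 17.5
position: [571.5, -177.4, 259.9]
ee_rot: [-0.705, 0.012, 0.709, 0.012]
contact_force: [-0.2, -0.8, -0.3]
gripper_width: 85.5
```

```bash
python3 st.py
python3 - <<'E'
from h import *
im,d,P=cam('wrist');cv2.imwrite('pics/w8.png',im)
hsv=cv2.cvtColor(im,cv2.COLOR_BGR2HSV).astype(int);H,S,V=hsv[...,0],hsv[...,1],hsv[...,2]
m=(abs(P[...,0]-574)<60)&(abs(P[...,1]+177)<100)&(H>18)&(H<35)&(S>110)&(P[...,2]<60)&(P[...,2]>38);q=P[m]
A=np.c_[q[:,:2]-q[:,:2].mean(0),np.ones(len(q))];print('plate',len(q),np.linalg.lstsq(A,q[:,2],rcond=None)[0].round(4),np.median(q[:,2]),cv2.minAreaRect(q[:,:2].astype(np.float32)))
im2,d2,P2=cam('top');f=P2[(abs(P2[...,0]-440)<60)&(abs(P2[...,1]+175)<80)&(d2>0)];print('flap z',np.percentile(f[:,2],[5,50,95]))
E
```

```text
17.5 [ 571.5 -177.4  259.9] [[-0.0055, -0.0336, -0.9994], [-0.0, -0.9994, 0.0337], [-1.0, 0.0002, 0.0055]] [-0.2 -0.8 -0.3] 85.54806049400544
plate 6720 [-1.70000e-03 -6.00000e-04  4.60541e+01] 46.072066092856375 ((572.58740234375, -177.27523803710938), (170.05923461914062, 80.6418685913086), 88.26860046386719)
flap z [54.7873362  60.43074992 65.68208561]
```

View pics/w8.png

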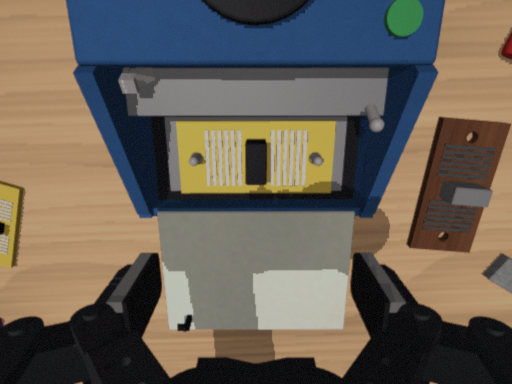

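The picture shows the cassette in the chamber with both pins standing through its holes, at (195,159) and (317,159). Its top measures z 46 = 34 + 12, level, so it is fully down. The flap lies level at z≈60.

```bash
python3 -c "
from bench import arm; print(arm.job_done())"
```

```text
the job is handed in; nothing more can be done
None
```

The clean yellow cassette is on both pins and fully down on its seat, the flap lies open towards the robot, and the job is handed in at about 17.6 s on the robot's clock.

- **Flap:** I pushed it in near the red dot until the catch let go; the hand-in gave no verdict. The push peaked at about 15 N, against the 5 to 8 N the catch needs. It popped ajar, and I swung it over with the closed fingers.
- **Cassette:** I gripped it by its rib, lined its holes up with the measured pins and lowered it until it touched the seat with about 10 N. Then I released it and raised the gripper clear.
- **Last checks:** The cassette's top is at z 46 mm (34 + 12) and level within 0.2%. Both pin tips stand through the holes. The flap lies level at about z 60. The last contact force was under 1 N, with the gripper open and well clear.
- **Disagreements:** The red dot and flap face measured 4 to 5 mm higher than I had expected from the description. That did not affect the result.
- **Left alone:** I never touched the dirty cassette or the offcut.

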